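Put the clay cutters back on their outline boards

TASK

Put the four red clay cutters away: set each one down flat on the round wooden board that bears its own outline, centred on the drawing and turned so that its sides follow the drawn line. Let go of them all, and leave the small unfired clay cup undisturbed.

Things in the scene. Friction and masses are not known exactly. Their poses are not given: they have to be found in the camera images.
- cutter_round: Loose red plastic clay cutter, about 80 g: from above an open frame outlining a circle, 79 mm across its outside. Wall 3 mm thick, 25 mm high. A bridge along x carries an upright wooden grip, 44 mm long along x, 16 mm thick along y, from 25 to 57 mm above the underside, over the origin; pinch it across its 16 mm. Origin: centre of the underside; z up.
- board_round: Fixed round pale wood board, 104 mm across, flat top 6 mm above the origin, with the black outline of the round cutter drawn on it about 3 mm outside that cutter all round: the place of that cutter. The drawing is centred on the origin, its axes those of the cutter when in place. Any turn about the vertical will do. Origin: centre of the underside; z up.
- cutter_square: Loose red plastic clay cutter, about 80 g: from above an open frame outlining a square, 60 mm a side outside, sides parallel to its x and y. Wall 3 mm thick, 25 mm high. A bridge along x carries an upright wooden grip, 44 mm long along x, 16 mm thick along y, from 25 to 57 mm above the underside, over the origin; pinch it across its 16 mm. Origin: centre of the underside; z up.
- board_square: Fixed round pale wood board, 104 mm across, flat top 6 mm above the origin, with the black outline of the square cutter drawn on it about 3 mm outside that cutter all round: the place of that cutter. The drawing is centred on the origin, its axes those of the cutter when in place. Any of the four quarter turns fits. Origin: centre of the underside; z up.
- cutter_oblong: Loose red plastic clay cutter, about 80 g: from above an open frame outlining an oblong with straight sides and round ends, 92 mm long along its x and 40 mm wide along its y. Wall 3 mm thick, 25 mm high. A bridge along x carries an upright wooden grip, 44 mm long along x, 16 mm thick along y, from 25 to 57 mm above the underside, over the origin; pinch it across its 16 mm. Origin: centre of the underside; z up.
- board_oblong: Fixed round pale wood board, 104 mm across, flat top 6 mm above the origin, with the black outline of the oblong cutter drawn on it about 3 mm outside that cutter all round: the place of that cutter. The drawing is centred on the origin, its axes those of the cutter when in place. Either way round (half turn) fits. Origin: centre of the underside; z up.
- cutter_diamond: Loose red plastic clay cutter, about 80 g: from above an open frame outlining a diamond (rhombus), 94 mm from point to point along its x and 50 mm along its y. Wall 3 mm thick, 25 mm high. A bridge along x carries an upright wooden grip, 44 mm long along x, 16 mm thick along y, from 25 to 57 mm above the underside, over the origin; pinch it across its 16 mm. Origin: centre of the underside; z up.
- board_diamond: Fixed round pale wood board, 104 mm across, flat top 6 mm above the origin, with the black outline of the diamond cutter drawn on it about 3 mm outside that cutter all round: the place of that cutter. The drawing is centred on the origin, its axes those of the cutter when in place. Either way round (half turn) fits. Origin: centre of the underside; z up.
- cup: Small open cup of unfired grey-brown clay standing loose between the things, 44 mm across, 45 mm high, wall 4 mm; fragile, to be left alone. Origin: centre of its underside; z up.

How it is judged:
At the end, for the whole second after the job is handed in: Each cutter lies flat (tilt under 0.1 rad, within 4 mm of the board top) on the board with its outline, centre within 10 mm of the drawing, turned to it within 0.17 rad (square: any quarter turn; oblong, diamond: either way round; circle: any turn), released and at rest (horizontal distance between cutter_round and board_round below 0.01 m and z of cutter_round in the frame of board_round between 0.003 and 0.01 m and angle between each of cutter_round, cutter_square, cutter_oblong, cutter_diamond's own z axis and vertical below 0.1 rad and linear speed of each of cutter_round, cutter_square, cutter_oblong, cutter_diamond below 0.02 m/s and angular speed of each of cutter_round, cutter_square, cutter_oblong, cutter_diamond below 0.2 rad/s and horizontal distance between cutter_square and board_square below 0.01 m and z of cutter_square in the frame of board_square between 0.003 and 0.01 m and (angle between the x axis of cutter_square and the x axis of board_square, either way round below 0.17 rad or angle between the x axis of cutter_square and the y axis of board_square, either way round below 0.17 rad) and horizontal distance between cutter_oblong and board_oblong below 0.01 m and z of cutter_oblong in the frame of board_oblong between 0.003 and 0.01 m and angle between the x axis of cutter_oblong and the x axis of board_oblong, either way round below 0.17 rad and horizontal distance between cutter_diamond and board_diamond below 0.01 m and z of cutter_diamond in the frame of board_diamond between 0.003 and 0.01 m and angle between the x axis of cutter_diamond and the x axis of board_diamond, either way round below 0.17 rad); the robot touches nothing.
It fails at once if the unfired cup is shifted by more than 15 mm or tipped (distance of cup from where it was at the start of the episode above 0.015 m or angle between cup's own z axis and vertical above 0.3 rad).
It also fails if it takes over 112 s, if anything falls off the work surface, if the arm or the gripper's body presses on something with over 40 N, if the wrist force passes 120 N, or if a joint passes its speed limit or range.

ROBOT

A 6-joint arm with a two-finger parallel gripper is mounted at the origin on the work surface. World frame = base frame: x ahead of the robot, y to its left, z up, the work surface at z = 0. Lengths are in m, angles in rad, forces in N, time in s.
With the tool pointing down it reaches from about 0.3 to 0.875 m from the base axis. Payload 6.4 kg.
Tool frame: the origin (TCP) lies between the finger pads; the fingertips stand 19 mm ahead of it and the grasp point (between the pads) is the TCP (ctrl.tips_ahead is the z of the fingertips in the tool frame, in m); z points along the fingers, y is the line along which they close (so a half turn about z gives the same grasp; the last joint's range is limited). The gripper opens to 85 mm and grips with 20 to 120 N. Pads are 22 mm wide; open, the fingers measure 114 mm over their backs; the gripper's body (76 mm by 85 mm) begins 54 mm behind the grasp point. The pads swing forward as they close: fully open they stand 13 mm farther back than shut.
Start: joints at [-1.459, 0.181, 1.607, -0, 1.354, -0.206], TCP at [0.18, -0.546, 0.25] pointing down, gripper open.
Joint ranges: [-2.99, 2.99], [-0.89, 2.07], [0.3, 2.58], [-1.14, 4.28], [0, 2.63], [-3.12, 3.12]. Speed limits (rad/s): [2.57, 2.57, 3.01, 3.14, 3.14, 3.14].

INTERFACE

Orientations are given as a unit quaternion [w, x, y, z].
In Python, from bench import readout, vision, ctrl gives the robot as it stands.
- The arm moves only by the tool play_rows, never from a script. Its arguments are lists of equal length, an entry for each row: "xyz": the shift along the tool's x, y, z in mm, a list of three; "rot": the turn, a rotation vector about the tool's x, y, z in rad, a list of three; "grip": the opening, from 0 (shut) to 1 (fully open). In form: {"xyz": [[x, y, z], ...], "rot": [[rx, ry, rz], ...], "grip": [grip, ...]}. A call has exactly 10 rows; each row is the pose to reach, as a shift and turn from the pose commanded when the call began, along the tool's axes at that moment; what a row does not reach only later rows make up. A row lasts 1/8 s, in which the tool goes at most 62.5 mm and 10.7 degrees, less where a joint would pass 70% of its speed; a pose out of reach is approached as far as the arm can. A call with a gripper value outside its range is refused whole. The fingers move at their own pace and stop on an object; the grip force is fixed at half the most. Time passes only in rows, so rows that repeat a pose let the fingers close, or fill a call up. It gives the time, the measured TCP pose, the force, the opening and the grip force at its end, in the units of the state.
- readout.get_obs(): the state, without advancing time (a new reading comes with each control period).
- vision.camera(name): name is "side" or "top" or "wrist"; returns a dict with "color" (384x512x3 uint8, red, green, blue), "depth" (384x512 float32, m along the optical axis (not along the pixel's ray), 0 where there is no reading), "camera_matrix" (3x3 intrinsics, pixels), "extrinsics" (4x4, takes a point from camera to world coordinates); the wrist camera has in their place "hand_eye" (4x4, takes a point from camera to tool coordinates, whose origin is the TCP and whose axes are the flange's). Camera axes: x right, y down, z forward; pixel columns grow to the right and rows downward; lengths in m; the calibration is good to about 2 mm. The wrist camera is an equidistant fisheye: a pixel r from the principal point sees the ray r / f radians off the axis. A picture is of the moment at which its call begins: read the wrist's pose just before it.
- ctrl.hand_in(): hands the job in; it is judged then, once.
The state is a dict: "time_s": time; "q": joint angles; "dq": joint speeds; "joint_efforts": joint torques, N m; "eef_pos": TCP position; "eef_rot": TCP orientation; "wrist_force": force on the tool from outside, world axes, zero at the start; "torque": the same for the moment, N m; "opening": opening from 0.0 (shut) to 1.0 (fully open); "grasp_force": force on a finger pad.
Only numpy, scipy, OpenCV 4.12 (cv2) and the standard library are available. Lean on these libraries where they do the work, as an engineer would, in place of code of your own. Each camera call takes 0.05 s, during which the arm holds its last target. There are 200 camera calls.

## Working session

There is one attempt and no reset: what is moved stays moved. The work goes in short steps, Python scripts to look and compute and a tool call to move; the robot and the scene stay as the last step left them, time stands still between calls to the robot, and variables do not carry over. Pictures are saved under pics/ and viewed, at most 14 in all, crops included, and the job is handed in when it is done.

Besides the shell and the picture viewer there is one more tool, called after "Request:" as name(argument=value, ...) on one line, values as JSON. play_rows: Moves the arm, as the interface text tells. Its arguments: {"type":"object","properties":{"xyz":{"type":"array","items":{"type":"array","items":{"type":"number"}}},"rot":{"type":"array","items":{"type":"array","items":{"type":"number"}}},"grip":{"type":"array","items":{"type":"number"}}},"required":["xyz","rot","grip"]}

```bash
mkdir -p pics
python3 - <<'E'
from bench import readout, vision, ctrl
import cv2,numpy as np
o=readout.get_obs();print(o['time_s'],o['eef_pos'],o['eef_rot'],o['opening'],ctrl.tips_ahead)
for n in ['top','side']:
    c=vision.camera(n);np.savez(n+'0.npz',**c);print(c['camera_matrix'],c['extrinsics'])
    cv2.imwrite(f'pics/{n}0.png',cv2.resize(c['color'][:,:,::-1],(768,576)))
E
```

```text
0.0 [ 0.17961652 -0.54565765  0.24936418] [-8.95564916e-04  9.87403147e-01  1.58222069e-01  2.75912523e-05] 0.9950353685563429 0.019
[[382.99067909   0.         249.09154608]
 [  0.         382.99067909 196.53062343]
 [  0.           0.           1.        ]] [[-1.19136386e-02 -9.93536284e-01  1.12888077e-01  4.37319416e-01]
 [-9.99928789e-01  1.19159238e-02 -6.54520859e-04  3.87672124e-03]
 [-6.94875493e-04 -1.12887835e-01 -9.93607495e-01  9.60285639e-01]
 [ 0.00000000e+00  0.00000000e+00  0.00000000e+00  1.00000000e+00]]
[[424.37796597   0.         258.51703279]
 [  0.         424.37796597 199.42794231]
 [  0.           0.           1.        ]] [[-0.89593916 -0.30653178  0.32145186  0.19090558]
 [-0.44410641  0.63108367 -0.63600543  0.72132969]
 [-0.00790714 -0.71258099 -0.7015453   0.80662112]
 [ 0.          0.          0.          1.        ]]
```

View pics/top0.png

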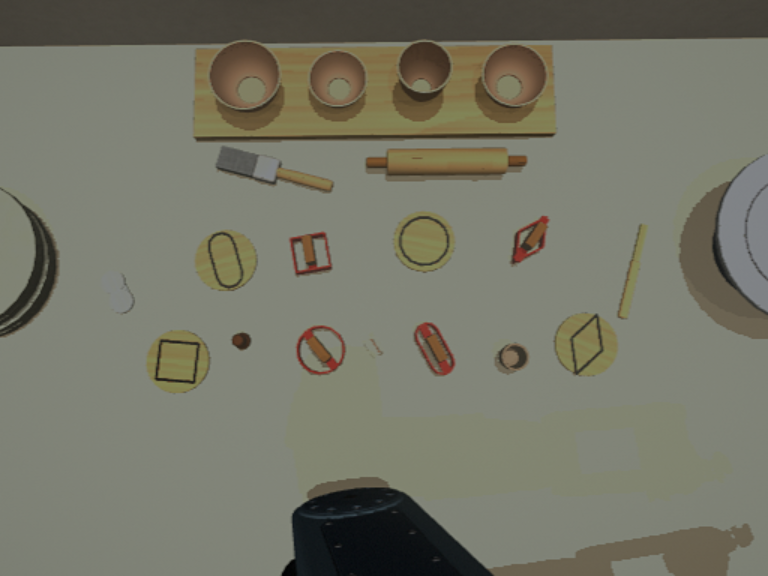

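View pics/side0.png

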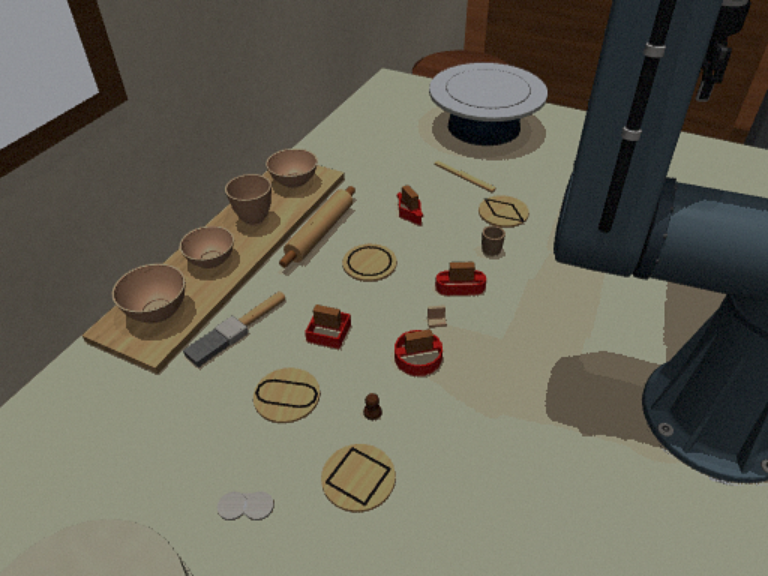

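The top view shows, at 768 px scale, these four pairs:

| Shape | Cutter | Board |
|---|---|---|
| Round | (321,350) | (424,241) |
| Square | (311,254) | (178,361) |
| Oblong | (434,348) | (225,260) |
| Diamond | (530,240) | (586,344) |

The cup is at (513,357). The side view agrees: all cutters stand upright and clear of each other.

```bash
cat > h.py <<'E'
import numpy as np,cv2
from scipy.spatial.transform import Rotation as R
from bench import readout, vision, ctrl
def rays(c):
    K=c['camera_matrix'];v,u=np.mgrid[:384,:512]
    d=np.stack([(u-K[0,2])/K[0,0],(v-K[1,2])/K[1,1],np.ones(u.shape)],-1)
    return d@c['extrinsics'][:3,:3].T, c['extrinsics'][:3,3]
def plane(c,z):
    d,o=rays(c);return o+d*((z-o[2])/d[...,2])[...,None]
def cloud(c):
    d,o=rays(c);return o+d*c['depth'][...,None]
def rect(P):
    (x,y),(w,h),a=cv2.minAreaRect((P*1000).astype(np.float32)); 
    if w<h: w,h,a=h,w,a+90
    return np.r_[x/1000,y/1000],np.round([w,h]),(np.radians(a)+np.pi/2)%np.pi-np.pi/2
def go(x,y,z,yaw):
    """shift/turn to put tool at x,y,z, pointing down, closing axis (tool y) square to cutter x at yaw"""
    o=readout.get_obs();q=o['eef_rot'];Rc=R.from_quat(np.r_[q[1:],q[0]])
    best=None
    for k in (0,np.pi):
        Rd=R.from_euler('z',yaw+k)*R.from_euler('x',np.pi)
        rv=(Rc.inv()*Rd).as_rotvec()
        j6=o['q'][5]+rv[2]
        if best is None or abs(rv[2])<abs(best[1][2]): best=(Rc.inv().apply(np.array([x,y,z])-o['eef_pos'])*1000,rv)
    print('xyz',best[0].round(1),'rot',best[1].round(3),'j6',round(o['q'][5],2),'t',o['time_s'])
E
cat > m.py <<'E'
from h import *
c=dict(np.load('top0.npz'));rgb=c['color'].astype(int);P=cloud(c)
r,g,b=rgb[...,0],rgb[...,1],rgb[...,2]
s=512/768
def win(px,rad):
    m=np.zeros((384,512),np.uint8);cv2.circle(m,(int(px[0]*s),int(px[1]*s)),rad,1,-1);return m>0
for n,px in dict(round=(321,350),square=(311,254),oblong=(434,348),diamond=(530,240)).items():
    w=win(px,26); red=w&(r>2.2*g)&(r>60); br=w&(P[...,2]>.047)&(P[...,2]<.07)
    Q=plane(c,.057)[br][:,:2]; cc,wh,a=rect(Q); 
    # grip pixels include a side face: give centroid too
    Q2=plane(c,.025)[red][:,:2];c2,wh2,a2=rect(Q2)
    print(n,'grip',cc.round(4),wh,round(a,3),'red',c2.round(4),wh2,round(a2,3),br.sum(),red.sum(),P[br][:,2].mean().round(4))
for n,px in dict(round=(424,241),square=(178,361),oblong=(225,260),diamond=(586,344)).items():
    w=win(px,19); bl=w&(rgb.max(-1)<70)
    Q=plane(c,.006)[bl][:,:2]; cc,wh,a=rect(Q);e=np.linalg.eigh(np.cov(Q.T))[1][:,1]
    print(n,'board',cc.round(4),Q.mean(0).round(4),wh,'rect',round(a,3),'pca',np.arctan(e[1]/e[0]).round(3),bl.sum())
w=win((513,357),14);bl=w&(P[...,2]>.035);print('cup',rect(P[bl][:,:2]))
E
python3 m.py
```

```text
round grip [0.4562 0.0902] [44. 16.] 0.692 red [0.4558 0.0917] [75. 75.] 0.154 130 135 0.0572
square grip [0.6153 0.1067] [45. 16.] 0.164 red [0.6165 0.1082] [59. 58.] 0.174 125 66 0.0571
oblong grip [ 0.4558 -0.0946] [43. 17.] 0.486 red [ 0.4552 -0.0935] [89. 38.] 0.482 133 136 0.0569
diamond grip [ 0.6338 -0.2575] [46. 16.] -0.644 red [ 0.6345 -0.2575] [83. 42.] -1.011 131 110 0.0569
round board [ 0.6381 -0.0813] [ 0.6411 -0.0842] [83. 81.] rect -0.026 pca -0.25 104
square board [0.4402 0.3296] [0.4401 0.3302] [67. 66.] rect -0.098 pca -0.239 134
oblong board [0.6088 0.2536] [0.6103 0.2545] [95. 46.] rect 0.276 pca 0.257 102
diamond board [ 0.4605 -0.3472] [ 0.459  -0.3476] [86. 50.] rect 0.092 pca -0.367 102
cup (array([ 0.44189587, -0.11849454]), array([245.,  40.]), np.float64(1.5591854770743692))
```

```bash
python3 -c "
from h import *
go(.456,.091,.17,.692)"
```

```text
xyz [ 461.5 -518.3   80.4] rot [-0.002 -0.001 -0.374] j6 -0.21 t 0.1
```

Request:
play_rows(xyz=[[461,-518,80],[461,-518,80],[461,-518,80],[461,-518,80],[461,-518,80],[461,-518,80],[461,-518,80],[461,-518,80],[461,-518,80],[461,-518,80]], rot=[[-0.002,-0.001,-0.374],[-0.002,-0.001,-0.374],[-0.002,-0.001,-0.374],[-0.002,-0.001,-0.374],[-0.002,-0.001,-0.374],[-0.002,-0.001,-0.374],[-0.002,-0.001,-0.374],[-0.002,-0.001,-0.374],[-0.002,-0.001,-0.374],[-0.002,-0.001,-0.374]], grip=[0.6,0.6,0.6,0.6,0.6,0.6,0.6,0.6,0.6,0.6])

```text
time_s: 1.35
eef_pos: [0.4273, 0.0254, 0.1786]
eef_rot: [0.001, 0.941, 0.339, 0.0]
wrist_force: [0.8, -1.6, 0.0]
opening: 0.6
grasp_force: 0.0
```

Request:
play_rows(xyz=[[0,0,0],[0,0,0],[0,0,0],[0,0,0],[0,0,0],[0,0,0],[0,0,0],[0,0,0],[0,0,0],[0,0,0]], rot=[[0,0,0],[0,0,0],[0,0,0],[0,0,0],[0,0,0],[0,0,0],[0,0,0],[0,0,0],[0,0,0],[0,0,0]], grip=[0.6,0.6,0.6,0.6,0.6,0.6,0.6,0.6,0.6,0.6])

```text
time_s: 2.6
eef_pos: [0.4268, 0.0234, 0.1786]
eef_rot: [0.001, 0.941, 0.339, -0.0]
wrist_force: [-1.3, -0.1, -0.3]
opening: 0.601
grasp_force: 0.0
```

```bash
cat > w.py <<'E'
from h import *
import sys
def wrist(tag):
    o=readout.get_obs();c=vision.camera('wrist');q=o['eef_rot'];Rc=R.from_quat(np.r_[q[1:],q[0]])
    np.savez(tag,pos=o['eef_pos'],rot=Rc.as_matrix(),**c);cv2.imwrite(f'pics/{tag}.png',c['color'][:,:,::-1]);return o
if __name__=='__main__':
    o=wrist(sys.argv[1]);print(o['eef_pos'],o['time_s'],o['opening']);c=np.load(sys.argv[1]+'.npz');print(c['camera_matrix'],c['hand_eye'])
E
python3 w.py w1; python3 -c "
from h import *
go(.456,.091,.17,.692)"
```

```text
[0.42684424 0.02341617 0.17864084] 2.6 0.6009441885170882
[[297.31863964   0.         253.72629804]
 [  0.         297.31863964 186.66793845]
 [  0.           0.           1.        ]] [[-7.29332332e-04 -9.60195657e-01 -2.79327351e-01  7.12503782e-02]
 [ 9.99999569e-01 -8.60612766e-04  3.47350955e-04 -2.75453633e-04]
 [-5.73917563e-04 -2.79326978e-01  9.60195871e-01 -1.24164854e-01]
 [ 0.00000000e+00  0.00000000e+00  0.00000000e+00  1.00000000e+00]]
xyz [ 65.6 -33.5   8.5] rot [ 0.002  0.001 -0.   ] j6 0.66 t 2.65
```

View pics/w1.png

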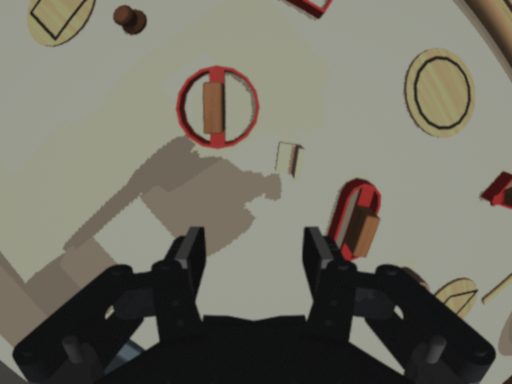

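The wrist view shows the round cutter at about (217,107) with its grip upright in the picture, so the jaws are already square to it. Next I measure from this view.

```bash
cat >> h.py <<'E'
def wcam():
    o=readout.get_obs();c=vision.camera('wrist');q=o['eef_rot'];Rt=R.from_quat(np.r_[q[1:],q[0]]).as_matrix()
    K=c['camera_matrix'];v,u=np.mgrid[:384,:512];x=(u-K[0,2])/K[0,0];y=(v-K[1,2])/K[1,1];r=np.hypot(x,y)+1e-9
    d=np.stack([np.sin(r)*x/r,np.sin(r)*y/r,np.cos(r)],-1);H=c['hand_eye']
    W=d@H[:3,:3].T@Rt.T;org=Rt@H[:3,3]+o['eef_pos']
    c['cloud']=org+W*(c['depth']/d[...,2])[...,None]
    c['plane']=lambda z:org+W*((z-org[2])/np.where(W[...,2]<-.05,W[...,2],np.nan))[...,None]
    return c
def cutter(c,x,y,dz=0):
    P=c['cloud'];m=(np.hypot(P[...,0]-x,P[...,1]-y)<.035)&(P[...,2]>.05+dz)&(P[...,2]<.064+dz)
    rgb=c['color'].astype(int);m&=rgb[...,0]>1.2*rgb[...,2]
    cc,wh,a=rect(c['plane'](.057+dz)[m][:,:2]);print('grip',cc.round(4),wh,round(a,3),m.sum(),P[m][:,2].mean().round(4));return cc,a
def board(c,x,y):
    P=c['plane'](.006);m=(np.hypot(P[...,0]-x,P[...,1]-y)<.053)&(c['color'].max(-1)<70)
    Q=P[m][:,:2];e=np.linalg.eigh(np.cov(Q.T))[1][:,1];cc,wh,a=rect(Q)
    h=cv2.convexHull((Q*1000).astype(np.float32))[:,0];D=np.linalg.norm(h[:,None]-h,axis=-1);i,j=np.unravel_index(D.argmax(),D.shape)
    dv=h[i]-h[j];print('board rect',cc.round(4),wh,round(a,3),'pca',np.arctan(e[1]/e[0]).round(3),'longest',D.max().round(),np.arctan(dv[1]/dv[0]).round(3),'mid',((h[i]+h[j])/2000).round(4),m.sum())
E
python3 - <<'E'
from h import *
c=wcam();a=cutter(c,.456,.091);cutter(c,.456,-.094);board(c,.638,-.083)
go(.456,.091,.047,.692)
E
```

```text
grip [0.4574 0.0927] [43. 16.] 0.675 1019 0.0572
grip [ 0.4567 -0.0908] [46. 19.] 0.464 721 0.0567
board rect [ 0.6384 -0.0813] [83. 83.] 0.768 pca -0.052 longest 84.0 0.592 mid [ 0.6378 -0.0806] 372
xyz [ 65.8 -33.7 131.5] rot [ 0.002  0.001 -0.   ] j6 0.66 t 2.7
```

Request:
play_rows(xyz=[[50,-25,8],[67,-34,8],[67,-34,20],[67,-34,60],[67,-34,95],[67,-34,120],[67,-34,131],[67,-34,131],[67,-34,131],[67,-34,131]], rot=[[0.002,0.001,0],[0.002,0.001,0],[0.002,0.001,0],[0.002,0.001,0],[0.002,0.001,0],[0.002,0.001,0],[0.002,0.001,0],[0.002,0.001,0],[0.002,0.001,0],[0.002,0.001,0]], grip=[0.6,0.6,0.6,0.6,0.6,0.6,0.6,0.6,0,0])

```text
time_s: 3.95
eef_pos: [0.4576, 0.0919, 0.0485]
eef_rot: [0.0, 0.941, 0.339, 0.001]
wrist_force: [-1.1, -0.2, 17.2]
opening: 0.184
grasp_force: 19.0
```

Request:
play_rows(xyz=[[0,0,0],[0,0,0],[0,0,0],[0,0,-20],[0,0,-60],[0,0,-90],[0,0,-90],[0,0,-90],[0,0,-90],[0,0,-90]], rot=[[0,0,0],[0,0,0],[0,0,0],[0,0,0],[0,0,0],[0,0,0],[0,0,0],[0,0,0],[0,0,0],[0,0,0]], grip=[0,0,0,0,0,0,0,0,0,0])

```text
time_s: 5.2
eef_pos: [0.4561, 0.092, 0.1365]
eef_rot: [-0.0, 0.941, 0.339, -0.001]
wrist_force: [-0.2, -0.6, -0.7]
opening: 0.179
grasp_force: 58.6
```

```bash
python3 -c "
from h import *
print(readout.get_obs()['eef_pos'],readout.get_obs()['opening'])
go(.6384,-.0813,.14,.1)
c=vision.camera('side');cv2.imwrite('pics/s1.png',c['color'][100:300,150:400,::-1])"
```

```text
[0.45610284 0.09199881 0.13645252] 0.17894904170752185
xyz [ 29.8 249.7  -4. ] rot [-0.001  0.002  0.592] j6 0.82 t 5.2
```

View pics/s1.png

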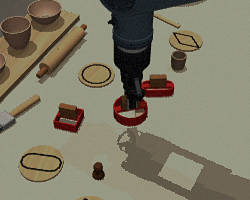

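The side view shows the round cutter hanging from the gripper near (130,112), clear of everything. Next it goes to its board.

```bash
python3 -c "
from h import *
go(.6384,-.0813,.055,.692)"
```

```text
xyz [ 29.8 249.8  81.2] rot [-0.001  0.002 -0.   ] j6 0.82 t 5.25
```

Request:
play_rows(xyz=[[6,50,-5],[12,100,-5],[18,150,-5],[24,200,-5],[30,250,-5],[30,250,0],[30,250,20],[30,250,45],[30,250,65],[30,250,65]], rot=[[0,0,0],[0,0,0],[0,0,0],[0,0,0],[0,0,0],[0,0,0],[0,0,0],[0,0,0],[0,0,0],[0,0,0]], grip=[0,0,0,0,0,0,0,0,0,0])

```text
time_s: 6.5
eef_pos: [0.637, -0.08, 0.0695]
eef_rot: [-0.002, 0.941, 0.339, -0.002]
wrist_force: [0.2, -0.1, -1.1]
opening: 0.174
grasp_force: 58.9
```

```bash
python3 -c "
from h import *
go(.6384,-.0813,.055,.692)"
```

```text
xyz [ 0.3  2.  14.5] rot [-0.005  0.003  0.001] j6 0.57 t 6.5
```

Request:
play_rows(xyz=[[0,2,8],[0,2,14],[0,2,14],[0,2,14],[0,2,14],[0,2,14],[0,2,14],[0,2,0],[0,2,-40],[0,2,-90]], rot=[[-0.005,0.003,0],[-0.005,0.003,0],[-0.005,0.003,0],[-0.005,0.003,0],[-0.005,0.003,0],[-0.005,0.003,0],[-0.005,0.003,0],[-0.005,0.003,0],[-0.005,0.003,0],[-0.005,0.003,0]], grip=[0,0,0,0.5,0.5,0.5,0.5,0.5,0.5,0.5])

```text
time_s: 7.75
eef_pos: [0.64, -0.0828, 0.1633]
eef_rot: [0.001, 0.941, 0.339, 0.001]
wrist_force: [1.3, -0.2, 0.4]
opening: 0.501
grasp_force: 0.0
```

Run:
```python
from h import *
print(readout.get_obs()['eef_pos'])
go(.4562,-.0925,.16,.475)
```

```text
[ 0.64000549 -0.08275576  0.16333465]
xyz [-147.8 -109.8    2.7] rot [ 0.003 -0.002  0.217] j6 0.57 t 7.75
```

Request:
play_rows(xyz=[[-40,-27,0],[-80,-55,0],[-120,-82,0],[-160,-110,0],[-198,-122,0],[-198,-122,0],[-198,-122,0],[-198,-122,0],[-198,-122,0],[-198,-122,0]], rot=[[0,0,0.11],[0.003,-0.002,0.217],[0.003,-0.002,0.217],[0.003,-0.002,0.217],[0.003,-0.002,0.217],[0.003,-0.002,0.217],[0.003,-0.002,0.217],[0.003,-0.002,0.217],[0.003,-0.002,0.217],[0.003,-0.002,0.217]], grip=[0.5,0.5,0.5,0.5,0.5,0.5,0.5,0.5,0.5,0.5])

```text
time_s: 9.0
eef_pos: [0.4106, -0.1151, 0.1612]
eef_rot: [0.0, 0.972, 0.235, 0.001]
wrist_force: [0.5, -0.3, -0.0]
opening: 0.503
grasp_force: 0.0
```

Run:
```python
from h import *
print(readout.get_obs()['eef_pos'])
c=wcam();cv2.imwrite('pics/w2.png',c['color'][:,:,::-1])
a,t=cutter(c,.4562,-.0925);print('round placed');cutter(c,.638,-.081,.006)
go(a[0],a[1],.051,t)
```

```text
[ 0.41063023 -0.11509055  0.16119142]
grip [ 0.4567 -0.0929] [43. 16.] 0.481 1169 0.0574
round placed
grip [0. 0.] [0. 0.] 0.0 0 nan
xyz [ 51.1   1.3 110.2] rot [ 0.001 -0.001 -0.006] j6 0.54 t 9.05h.py:37: RuntimeWarning: Mean of empty slice.
  cc,wh,a=rect(c['plane'](.057+dz)[m][:,:2]);print('grip',cc.round(4),wh,round(a,3),m.sum(),P[m][:,2].mean().round(4));return cc,a
  ret = ret.dtype.type(ret / rcount)
```

View pics/w2.png

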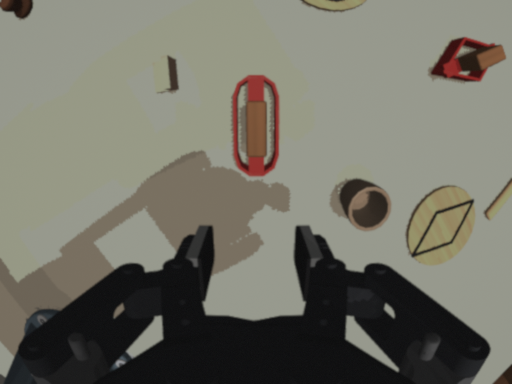

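The wrist view shows the oblong cutter at (256,125), in line with the jaws. The cup is at (368,205), well outside the fingers' path.

Request:
play_rows(xyz=[[40,1,0],[51,1,0],[51,1,20],[51,1,60],[51,1,90],[51,1,105],[51,1,110],[51,1,110],[51,1,110],[51,1,110]], rot=[[0,0,-0.006],[0,0,-0.006],[0,0,-0.006],[0,0,-0.006],[0,0,-0.006],[0,0,-0.006],[0,0,-0.006],[0,0,-0.006],[0,0,-0.006],[0,0,-0.006]], grip=[0.5,0.5,0.5,0.5,0.5,0.5,0.5,0.5,0,0])

```text
time_s: 10.3
eef_pos: [0.4573, -0.0933, 0.0526]
eef_rot: [0.001, 0.971, 0.238, 0.002]
wrist_force: [0.6, -0.9, 3.8]
opening: 0.173
grasp_force: 59.2
```

Request:
play_rows(xyz=[[0,0,0],[0,0,0],[0,0,0],[0,0,-20],[0,0,-60],[0,0,-90],[0,0,-90],[0,0,-90],[0,0,-90],[0,0,-90]], rot=[[0,0,0],[0,0,0],[0,0,0],[0,0,0],[0,0,0],[0,0,0],[0,0,0],[0,0,0],[0,0,0],[0,0,0]], grip=[0,0,0,0,0,0,0,0,0,0])

```text
time_s: 11.55
eef_pos: [0.4556, -0.0926, 0.1403]
eef_rot: [-0.0, 0.971, 0.238, -0.0]
wrist_force: [0.7, -0.2, -0.8]
opening: 0.173
grasp_force: 58.7
```

Run:
```python
from h import *
o=readout.get_obs();print(o['eef_pos'],o['opening'],o['grasp_force'])
go(.609,.254,.15,.27)
```

```text
[ 0.45555357 -0.09258205  0.1403235 ] 0.17258638301902415 58.72623145580292
xyz [ 296.3 -236.3   -9.6] rot [-0.     0.     0.211] j6 0.63 t 11.55
```

Request:
play_rows(xyz=[[40,-30,-10],[80,-60,-10],[120,-90,-10],[160,-130,-10],[185,-160,-10],[197,-188,-10],[197,-188,-10],[197,-188,-10],[197,-188,-10],[197,-188,-10]], rot=[[0,0,0.1],[0,0,0.211],[0,0,0.211],[0,0,0.211],[0,0,0.211],[0,0,0.211],[0,0,0.211],[0,0,0.211],[0,0,0.211],[0,0,0.211]], grip=[0,0,0,0,0,0,0,0,0,0])

```text
time_s: 12.8
eef_pos: [0.5441, 0.164, 0.1514]
eef_rot: [0.0, 0.991, 0.134, 0.001]
wrist_force: [-0.1, -0.7, -0.3]
opening: 0.17
grasp_force: 58.8
```

Run:
```python
from h import *
c=wcam();cv2.imwrite('pics/w3.png',c['color'][:,:,::-1])
board(c,.609,.254);board(c,.44,.33)
go(.609,.254,.058,.27)
```

```text
board rect [0.6092 0.2544] [96. 46.] 0.286 pca 0.288 longest 96.0 0.373 mid [0.609  0.2551] 665
board rect [0.4404 0.3308] [66. 66.] -0.1 pca -0.457 longest 91.0 -0.878 mid [0.4406 0.3311] 332
xyz [ 86.3 -69.5  93.5] rot [ 0.001 -0.002 -0.001] j6 1.39 t 12.85
```

View pics/w3.png

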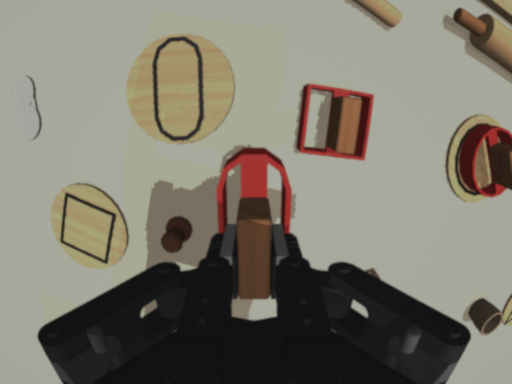

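The wrist view shows the held oblong cutter at (255,200), level and aligned with the tool. Its board is at (180,87), and the round cutter sits on its own board at (488,160).

Request:
play_rows(xyz=[[40,-35,0],[80,-69,0],[86,-70,0],[86,-70,20],[86,-70,50],[86,-70,75],[86,-70,87],[86,-70,92],[86,-70,92],[86,-70,92]], rot=[[0,0,-0.015],[0,0,-0.015],[0,0,-0.015],[0,0,-0.015],[0,0,-0.015],[0,0,-0.015],[0,0,-0.015],[0,0,-0.015],[0,0,-0.015],[0,0,-0.015]], grip=[0,0,0,0,0,0,0,0,0,0])

```text
time_s: 14.1
eef_pos: [0.609, 0.2553, 0.0604]
eef_rot: [0.0, 0.99, 0.142, 0.002]
wrist_force: [-0.0, 0.2, -0.8]
opening: 0.176
grasp_force: 58.8
```

Request:
play_rows(xyz=[[0,0,0],[0,0,1],[0,0,1],[0,0,1],[0,0,1],[0,0,1],[0,0,1],[0,0,-20],[0,0,-60],[0,0,-100]], rot=[[0,0,0],[0,0,0],[0,0,0],[0,0,0],[0,0,0],[0,0,0],[0,0,0],[0,0,0],[0,0,0],[0,0,0]], grip=[0,0,0,0.5,0.5,0.5,0.5,0.5,0.5,0.5])

```text
time_s: 15.35
eef_pos: [0.6084, 0.2554, 0.1621]
eef_rot: [0.0, 0.99, 0.142, 0.001]
wrist_force: [-0.2, 0.3, -0.9]
opening: 0.5
grasp_force: 0.0
```

Run:
```python
from h import *
# hover 50 mm behind the square cutter along its x
t=.165;go(.6158-.05*np.cos(t),.1072-.05*np.sin(t),.16,t)
```

```text
xyz [-84.1 138.3   2. ] rot [ 0.001 -0.003  0.12 ] j6 1.5 t 15.35
```

Request:
play_rows(xyz=[[-28,46,0],[-56,92,0],[-84,138,0],[-84,138,0],[-84,138,0],[-84,138,0],[-84,138,0],[-84,138,0],[-84,138,0],[-84,138,0]], rot=[[0,0,0.12],[0,0,0.12],[0,0,0.12],[0,0,0.12],[0,0,0.12],[0,0,0.12],[0,0,0.12],[0,0,0.12],[0,0,0.12],[0,0,0.12]], grip=[0.5,0.5,0.5,0.5,0.5,0.5,0.5,0.5,0.5,0.5])

```text
time_s: 16.6
eef_pos: [0.5663, 0.0994, 0.1594]
eef_rot: [0.0, 0.997, 0.082, 0.001]
wrist_force: [0.4, 0.3, 0.5]
opening: 0.5
grasp_force: 0.0
```

Run:
```python
from h import *
c=wcam();cv2.imwrite('pics/w4.png',c['color'][:,:,::-1])
a,t=cutter(c,.616,.107);cutter(c,.609,.2545,.006)
go(a[0],a[1],.051,t)
```

```text
grip [0.6173 0.1098] [42. 16.] 0.168 1168 0.0574
grip [0.6088 0.2529] [44. 20.] 0.28 959 0.0625
xyz [ 51.9  -2.  108.5] rot [ 0.001 -0.002 -0.004] j6 1.37 t 16.65
```

View pics/w4.png

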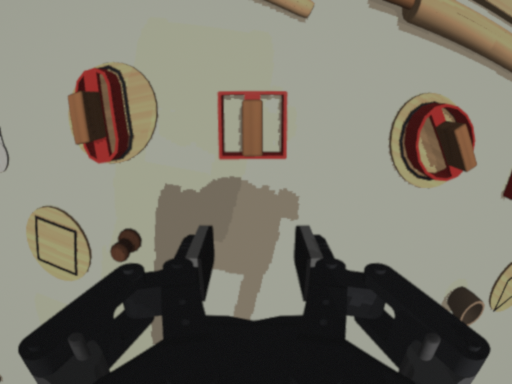

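The wrist view shows the square cutter at (253,125), aligned. The oblong cutter at (100,113) and the round cutter at (438,140) both rest on their boards.

Request:
play_rows(xyz=[[40,-1,0],[51,-2,0],[51,-2,20],[51,-2,60],[51,-2,90],[51,-2,104],[51,-2,108],[51,-2,108],[51,-2,108],[51,-2,108]], rot=[[0,0,-0.004],[0,0,-0.004],[0,0,-0.004],[0,0,-0.004],[0,0,-0.004],[0,0,-0.004],[0,0,-0.004],[0,0,-0.004],[0,0,-0.004],[0,0,-0.004]], grip=[0.5,0.5,0.5,0.5,0.5,0.5,0.5,0.5,0,0])

```text
time_s: 17.9
eef_pos: [0.6175, 0.1095, 0.053]
eef_rot: [0.001, 0.996, 0.084, 0.002]
wrist_force: [-0.4, -0.3, 3.2]
opening: 0.173
grasp_force: 59.0
```

Request:
play_rows(xyz=[[0,0,0],[0,0,0],[0,0,0],[0,0,-20],[0,0,-60],[0,0,-105],[0,0,-105],[0,0,-105],[0,0,-105],[0,0,-105]], rot=[[0,0,0],[0,0,0],[0,0,0],[0,0,0],[0,0,0],[0,0,0],[0,0,0],[0,0,0],[0,0,0],[0,0,0]], grip=[0,0,0,0,0,0,0,0,0,0])

```text
time_s: 19.15
eef_pos: [0.6154, 0.1096, 0.1551]
eef_rot: [0.0, 0.996, 0.084, -0.0]
wrist_force: [0.0, -0.5, -0.5]
opening: 0.173
grasp_force: 58.6
```

Run:
```python
from h import *
o=readout.get_obs();print(o['eef_pos'],o['opening'],o['grasp_force'])
go(.4404,.3303,.158,-.1)
```

```text
[0.6154493  0.10958223 0.1551459 ] 0.17254786704920985 58.607776165008545
xyz [-135.5 -247.    -2.8] rot [0.001 0.001 0.269] j6 1.39 t 19.15
```

Request:
play_rows(xyz=[[-27,-49,-3],[-54,-99,-3],[-81,-148,-3],[-108,-198,-3],[-135,-247,-3],[-135,-247,-3],[-135,-247,20],[-135,-247,50],[-135,-247,70],[-135,-247,80]], rot=[[0,0,0.13],[0,0,0.269],[0,0,0.269],[0,0,0.269],[0,0,0.269],[0,0,0.269],[0,0,0.269],[0,0,0.269],[0,0,0.269],[0,0,0.269]], grip=[0,0,0,0,0,0,0,0,0,0])

```text
time_s: 20.4
eef_pos: [0.4417, 0.3292, 0.0745]
eef_rot: [0.001, 0.999, -0.051, -0.0]
wrist_force: [0.1, -0.5, -0.2]
opening: 0.175
grasp_force: 58.8
```

Run:
```python
from h import *
go(.4404,.3303,.058,-.1)
```

```text
xyz [-1.4 -1.  16.5] rot [ 0.002  0.    -0.001] j6 2.1 t 20.4
```

Request:
play_rows(xyz=[[-1,-1,8],[-1,-1,15],[-1,-1,16],[-1,-1,16],[-1,-1,16],[-1,-1,16],[-1,-1,16],[-1,-1,0],[-1,-1,-40],[-1,-1,-85]], rot=[[0,0,0],[0,0,0],[0,0,0],[0,0,0],[0,0,0],[0,0,0],[0,0,0],[0,0,0],[0,0,0],[0,0,0]], grip=[0,0,0,0.5,0.5,0.5,0.5,0.5,0.5,0.5])

```text
time_s: 21.65
eef_pos: [0.4405, 0.3314, 0.1628]
eef_rot: [0.0, 0.999, -0.05, 0.001]
wrist_force: [1.1, -0.0, -0.2]
opening: 0.503
grasp_force: 0.0
```

Run:
```python
from h import *
t=-.644;go(.634-.05*np.cos(t),-.2575-.05*np.sin(t),.17,t)
```

```text
xyz [208.7 540.7  -6.6] rot [ 0.    -0.001  0.544] j6 2.1 t 21.65
```

Request:
play_rows(xyz=[[22,57,-7],[44,114,-7],[66,171,-7],[88,228,-7],[110,285,-7],[132,342,-7],[154,399,-7],[176,456,-7],[198,513,-7],[209,541,-7]], rot=[[0,0,0.1],[0,0,0.2],[0,0,0.3],[0,0,0.4],[0,0,0.5],[0,0,0.544],[0,0,0.544],[0,0,0.544],[0,0,0.544],[0,0,0.544]], grip=[0.5,0.5,0.5,0.5,0.5,0.5,0.5,0.5,0.5,0.5])

```text
time_s: 22.9
eef_pos: [0.5952, -0.2313, 0.1702]
eef_rot: [0.0, 0.948, -0.318, 0.002]
wrist_force: [-0.6, 0.1, -0.3]
opening: 0.501
grasp_force: 0.0
```

Request:
play_rows(xyz=[[0,0,0],[0,0,0],[0,0,0],[0,0,0],[0,0,0],[0,0,0],[0,0,0],[0,0,0],[0,0,0],[0,0,0]], rot=[[0,0,0],[0,0,0],[0,0,0],[0,0,0],[0,0,0],[0,0,0],[0,0,0],[0,0,0],[0,0,0],[0,0,0]], grip=[0.5,0.5,0.5,0.5,0.5,0.5,0.5,0.5,0.5,0.5])

```text
time_s: 24.15
eef_pos: [0.5946, -0.2277, 0.1687]
eef_rot: [-0.0, 0.949, -0.317, 0.001]
wrist_force: [-0.5, 0.8, -0.4]
opening: 0.501
grasp_force: 0.0
```

Run:
```python
from h import *
c=wcam();cv2.imwrite('pics/w5.png',c['color'][:,:,::-1])
a,t=cutter(c,.634,-.2575);board(c,.46,-.347)
go(a[0],a[1],.051,t)
```

```text
grip [ 0.6361 -0.2567] [43. 16.] -0.641 1072 0.0574
board rect [ 0.4605 -0.3461] [94. 50.] -0.849 pca -0.392 longest 105.0 -0.363 mid [ 0.4608 -0.3454] 359
xyz [ 50.4  -1.6 117.8] rot [-0.001 -0.002 -0.003] j6 1.66 t 24.2
```

View pics/w5.png

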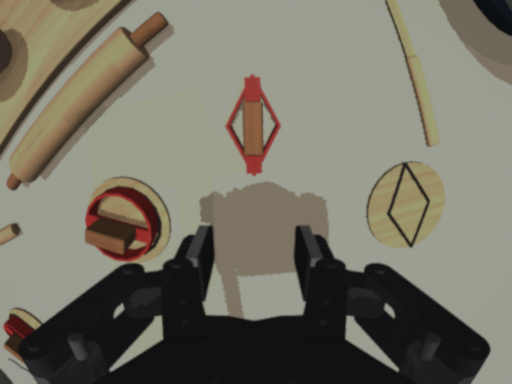

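The wrist view shows the diamond cutter at (252,125), aligned, with its board at (407,203). The board's long diagonal gives a yaw of about -0.365.

Request:
play_rows(xyz=[[40,-1,0],[50,-2,0],[50,-2,20],[50,-2,60],[50,-2,95],[50,-2,113],[50,-2,117],[50,-2,117],[50,-2,117],[50,-2,117]], rot=[[0,0,0],[0,0,0],[0,0,0],[0,0,0],[0,0,0],[0,0,0],[0,0,0],[0,0,0],[0,0,0],[0,0,0]], grip=[0.5,0.5,0.5,0.5,0.5,0.5,0.5,0.5,0,0])

```text
time_s: 25.45
eef_pos: [0.6369, -0.2568, 0.0535]
eef_rot: [0.0, 0.949, -0.317, 0.002]
wrist_force: [-0.1, -0.9, 2.9]
opening: 0.175
grasp_force: 58.7
```

Request:
play_rows(xyz=[[0,0,0],[0,0,0],[0,0,0],[0,0,-20],[0,0,-60],[0,0,-105],[0,0,-105],[0,0,-105],[0,0,-105],[0,0,-105]], rot=[[0,0,0],[0,0,0],[0,0,0],[0,0,0],[0,0,0],[0,0,0],[0,0,0],[0,0,0],[0,0,0],[0,0,0]], grip=[0,0,0,0,0,0,0,0,0,0])

```text
time_s: 26.7
eef_pos: [0.6351, -0.2557, 0.1552]
eef_rot: [-0.0, 0.949, -0.317, -0.0]
wrist_force: [0.8, 0.2, -0.8]
opening: 0.172
grasp_force: 58.7
```

Run:
```python
from h import *
o=readout.get_obs();print(o['eef_pos'],o['opening'],o['grasp_force'])
go(.4607,-.346,.158,-.365)
```

```text
[ 0.63507936 -0.25567523  0.15520021] 0.17164199847615805 58.71136486530304
xyz [-85.2 176.9  -2.8] rot [-0.     0.001 -0.279] j6 1.66 t 26.7
```

Request:
play_rows(xyz=[[-21,44,-3],[-42,88,-3],[-63,132,-3],[-85,177,-3],[-85,177,-3],[-85,177,0],[-85,177,20],[-85,177,50],[-85,177,70],[-85,177,80]], rot=[[0,0,-0.14],[0,0,-0.279],[0,0,-0.279],[0,0,-0.279],[0,0,-0.279],[0,0,-0.279],[0,0,-0.279],[0,0,-0.279],[0,0,-0.279],[0,0,-0.279]], grip=[0,0,0,0,0,0,0,0,0,0])

```text
time_s: 27.95
eef_pos: [0.4621, -0.3452, 0.0748]
eef_rot: [-0.001, 0.984, -0.181, 0.0]
wrist_force: [-0.6, -0.2, -0.2]
opening: 0.173
grasp_force: 58.9
```

Run:
```python
from h import *
go(.4607,-.346,.058,-.365)
```

```text
xyz [-1.   1.3 16.8] rot [-0.001  0.     0.001] j6 1.09 t 27.95
```

Release it, rise, and draw back so the cameras have a clear view.

Request:
play_rows(xyz=[[-1,1,8],[-1,1,15],[-1,1,16],[-1,1,16],[-1,1,16],[-1,1,16],[-1,1,16],[-1,1,0],[-1,1,-40],[-1,1,-100]], rot=[[0,0,0],[0,0,0],[0,0,0],[0,0,0],[0,0,0],[0,0,0],[0,0,0],[0,0,0],[0,0,0],[0,0,0]], grip=[0,0,0,0.5,0.5,0.5,0.5,0.5,0.5,0.5])

```text
time_s: 29.2
eef_pos: [0.4594, -0.3462, 0.1771]
eef_rot: [-0.001, 0.983, -0.182, -0.0]
wrist_force: [-0.2, -1.9, -0.0]
opening: 0.503
grasp_force: 0.0
```

Request:
play_rows(xyz=[[-15,40,-10],[-30,80,-20],[-50,120,-30],[-70,160,-40],[-90,200,-50],[-90,200,-50],[-90,200,-50],[-90,200,-50],[-90,200,-50],[-90,200,-50]], rot=[[0,0,0],[0,0,0],[0,0,0],[0,0,0],[0,0,0],[0,0,0],[0,0,0],[0,0,0],[0,0,0],[0,0,0]], grip=[0.5,0.5,0.5,0.5,0.5,0.5,0.5,0.5,0.5,0.5])

```text
time_s: 30.45
eef_pos: [0.3052, -0.5013, 0.2263]
eef_rot: [0.0, 0.983, -0.181, 0.001]
wrist_force: [-0.8, 0.7, 0.9]
opening: 0.498
grasp_force: 0.0
```

Run:
```python
from h import *
c=vision.camera('top');cv2.imwrite('pics/top1.png',cv2.resize(c['color'][60:300,80:432,::-1],None,fx=2.2,fy=2.2))
P=cloud(c);K=plane(c,.063)
for n,(x,y,t) in dict(round=(.6384,-.0813,0),square=(.4404,.3303,-.1),oblong=(.609,.2545,.285),diamond=(.4607,-.346,-.365)).items():
    m=(np.hypot(P[...,0]-x,P[...,1]-y)<.04)&(P[...,2]>.053)&(P[...,2]<.075)
    a,wh,an=rect(K[m][:,:2]);print(n,((a-[x,y])*1000).round(1),wh,round(an-t,3),P[m][:,2].mean().round(4),m.sum())
```

```text
round [ 0.3 -3.1] [44. 18.] 0.7 0.0629 135
square [-0.2 -2.7] [44. 19.] 0.005 0.0624 156
oblong [-2.6 -2.8] [45. 18.] 0.005 0.0628 139
diamond [-1.8 -0.6] [44. 19.] -0.008 0.0624 152
```

View pics/top1.png

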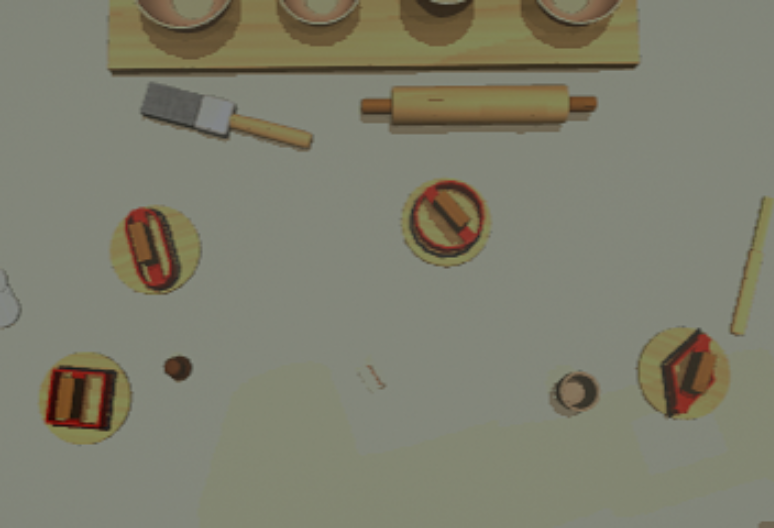

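The top view shows all four cutters flat on their own boards: oblong (150,250), round (447,220), square (83,398) and diamond (688,372). Centre errors are under 4 mm and turn errors under 0.01 rad. The cup at (576,392) stands untouched, so I hand in.

```bash
python3 -c "
from bench import ctrl
print(ctrl.hand_in())"
```

```text
the job is handed in; nothing more can be done
None
```

All four cutters are released flat on their own boards, measured within 4 mm of centre and 0.01 rad of the drawn outlines, with the cup untouched, and the job was handed in at about 30 s (no verdict was returned).

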